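# Set the length gauge at the stores' goods-in bench

## Task

The next batch of spacers is to be checked at the goods-in bench, so set the length gauge: with a fingertip pressed gently on the knurled wheel, roll it until the front face of the sliding jaw stands level with the upright blade of the gauge mark, then take the finger away. Roll back if you go past; move the jaw only by its wheel, never by pushing the jaw itself, and do not pick up or disturb anything else on the bench.

Things in the scene. Friction and masses are not known exactly. Their poses are not given: they have to be found in the camera images.
- gauge: Fixed gauge: black base plate 100 (x) x 285 (y) x 16 mm. Origin on the bench surface under the wheel's axle; its +y runs along the plate from the wheel (y = 0) past the sliding jaw to the fixed jaw (face at y = 200 mm); z up. Plate spans x -50..50, y -50..235 mm. Cheeks and end walls 58 mm high surround the wheel (x -26..26, y -39..39 mm); both jaws are at most 56 mm high.
- wheel_top (a point): Top of the wheel's rim: 78 mm above the bench, over the gauge's origin; fixed to the gauge. The wheel is rigidly mounted and does not sink when pressed. A fingertip pressing with 4 to 15 N and rubbing over the top rolls it by friction without slip (a fainter touch may skid; turning takes only about 0.2 N at the rim, no spring); it stays where it is left.
- wheel: Knurled steel wheel, 56 mm diameter, 22 mm wide, axle along the gauge's x, rim rising 20 mm above the cheeks. Origin at its centre, 50 mm above the bench. Rubbing its top towards the gauge's +y drives the sliding jaw towards +y (closing), towards -y drives it back: 18 mm of jaw travel per radian, about 0.64 mm for each mm the rim moves.
- jaw: Sliding aluminium jaw, 60 (x) x 32 (y) x 34 mm (z), driven by the wheel along the gauge's y. Origin at the lower edge of its front face (the face towards the fixed jaw), 22 mm above the bench, on the gauge's centre line; the jaw's body extends 32 mm behind it towards the wheel. It starts 20 to 72 mm short of the mark.
- mark: Gauge mark: steel clip fixed on the plate's +x edge beside the jaw's path, with an upright blade 8 mm thick (along the gauge's y), 10 mm wide, 36 mm high, top 52 mm above the bench. Axes as the gauge; origin at the blade's foot (16 mm above the bench), middle of its thickness. The jaw is set when its front face (jaw origin) lies within the blade's thickness in gauge y.
- mark_line (a point): Top of the mark's blade, at the middle of its thickness.
- spacer: Loose steel spacer tube, 28 mm diameter, 30 mm high, standing near the gauge; leave alone. Origin under its centre.
- bush: Loose flanged brass bush, 38 mm flange, 32 mm high, near the gauge; leave alone. Origin under its centre.
- parts_bin: Loose blue parts bin, 130 x 100 x 60 mm, on the gauge's +x side; leave alone. Origin under its centre.
- tape_roll: Loose cardboard tape roll, 90 mm diameter, 48 mm high; leave alone. Origin under its centre.
- oil_can: Loose grey can, 60 mm diameter, 150 mm high; leave alone. Origin under its centre.
- driver: Loose screwdriver lying on the bench; leave alone.
- small_bin: Loose blue bin, 160 x 100 x 75 mm; leave alone. Origin under its centre.

How it is judged:
By the outcome, as a careful person would: the job done as asked, in the order asked, and still so for the second after the job is handed in, with the robot touching nothing.
It also fails if it takes over 48 s, if anything falls off the work surface, if the arm or the gripper's body presses on something with over 40 N, if the wrist force passes 120 N, or if a joint passes its speed limit or range.

## Robot

A 6-joint arm with a two-finger parallel gripper is mounted at the origin on the work surface. World frame = base frame: x ahead of the robot, y to its left, z up, the work surface at z = 0. Lengths are in mm, angles in rad, forces in N, time in s.
With the tool pointing down it reaches from about 400 to 925 mm from the base axis. Payload 12.5 kg.
Tool frame: the origin (TCP) lies at the very end of the fingers, on their centre line; the grasp point (between the pads) lies env.grip_point_offset behind it (env.grip_point_offset is the distance from the TCP to the grasp point, in mm); y points along the fingers, z is the direction in which the jaws open and shut, and the axes are right-handed (so a half turn about y gives the same grasp; the last joint's range is limited). The gripper opens to 95 mm and grips with 3 to 60 N. Pads are 20 mm wide; open, the fingers measure 119 mm over their backs; the gripper's body (75 mm by 180 mm) begins 59 mm behind the grasp point.
Start: joints at [-1.426, 0.491, 1.559, -0, 1.092, -0.106], TCP at [155.134, -605.459, 214.661] pointing down, gripper open.
Joint ranges: [-3.1, 3.1], [-0.84, 2.19], [0.05, 2.79], [-1.13, 4.28], [0.06, 2.93], [-2.69, 2.69]. Speed limits (rad/s): [2.22, 2.22, 2.79, 3.14, 3.14, 3.14].

## Interface

Orientations are given as [roll, pitch, yaw] about the fixed x, y, z axes, in that order (R = Rz(yaw) Ry(pitch) Rx(roll)).
In Python, from cell import readout, read_camera, env, nets gives the robot as it stands.
- The arm moves only by the tool apply_moves, never from a script. Its argument "increments" is a list of rows, each a list of 3 entries, a list of its own where there are three numbers: the shift along the tool's x, y, z in cm, then the turn, a rotation vector about the tool's x, y, z in degrees, then the finger opening in cm, from 0 to 9.51. A call has exactly 5 rows; each row shifts and turns the pose as measured when the row begins, along the tool's axes as they then stand; what a row does not reach is not made up. A row lasts 1/8 s, in which the tool goes at most 62.5 mm and 10.7 degrees, less where a joint would pass 70% of its speed; a pose out of reach is approached as far as the arm can. A call with a gripper value outside its range is refused whole. The fingers move at their own pace and stop on an object; the grip force is fixed at half the most. Time passes only in rows, so rows that do not move let the fingers close, or fill a call up. It gives the time, the measured TCP pose, the force and the opening at its end, in the units of the state.
- readout.state(): the state, without advancing time (a new reading comes with each control period).
- read_camera(name): name is "scene" or "side" or "wrist"; returns a dict with "img" (400x640x3 uint8, red, green, blue), "vfov" (degrees; the focal length in pixels is half the picture's height over the tangent of half this angle, whatever the lens; pixels are square), "cx", "cy" (the principal point, pixels), "rvec" (rotation vector, rad) and "tvec" (3), from world to camera coordinates, as OpenCV has them; the wrist camera has in their place "mount" (4x4, takes a point from camera to tool coordinates, whose origin is the TCP and whose axes are the tool frame's). Camera axes: x right, y down, z forward; pixel columns grow to the right and rows downward; lengths in mm; the calibration is good to about 2 mm. A picture is of the moment at which its call begins: read the wrist's pose just before it. There is no depth.
- env.job_done(): hands the job in, once; it reports no verdict.
Trained networks look in a picture, given as the dict that the camera call returned (one of the last four; its "shot" number tells which), for a name from the list of things; names that differ only in an ending like _2 or _b are one class to them, and where a whole thing is asked for, a point or a joint stands for the part that bears it (a point fixed in the world has none). Each returns a list of dicts, best first, with "confidence" (0 to 1); they miss things now and then, are a little off and sometimes report something else, mostly with a low value. They report only what shows in the picture. A call takes as long as a camera call.
- nets.look_for(picture, thing): "point" ([x, y, z] in mm, in the coordinates of the camera as it stood for that picture, good to about 4 mm: the middle of the surface that is visible of it).
- nets.mark_of(picture, thing): "point" ([x, y, z] in mm, in the coordinates of the camera as it stood for that picture, good to about 4 mm: a listed point, or the origin of a listed thing).
The state is a dict: "t": time; "joints": joint angles; "qvel": joint speeds; "tau": joint torques, N m; "eef_pos": TCP position; "tcp_rot": TCP orientation; "ft_force": force on the tool from outside, world axes, zero at the start; "moment": the same for the moment, N m; "opening": opening from 0.0 (shut) to 1.0 (fully open).
Only numpy, scipy, OpenCV 4.12 (cv2) and the standard library are available. Lean on these libraries where they do the work, as an engineer would, in place of code of your own. Each camera call takes 0.05 s, during which the arm holds its last target. There are 200 camera calls.

## Working session

There is one attempt and no reset: what is moved stays moved. The work goes in short steps, Python scripts to look and compute and a tool call to move; the robot and the scene stay as the last step left them, time stands still between calls to the robot, and variables do not carry over. Pictures are saved under pics/ and viewed, about 8 in all and at most 12, crops included, and the job is handed in when it is done.

Besides the shell and the picture viewer there is one more tool, called after "Request:" by a JSON object that holds its "method" and its "body", one argument or row to a line. apply_moves: Moves the arm, as the interface text tells. Its arguments: {"type":"object","properties":{"increments":{"type":"array"}},"required":["increments"]}

```bash
mkdir -p pics; ls
cat > h.py <<'E'
import numpy as np, cv2
from scipy.spatial.transform import Rotation as R
from cell import readout, read_camera, env, nets
def shot(n):
    s=readout.state(); p=read_camera(n)
    if 'mount' in p:
        T=np.eye(4); T[:3,:3]=R.from_euler('xyz',s['tcp_rot']).as_matrix(); T[:3,3]=s['eef_pos']
        C=T@np.array(p['mount'])
    else:
        W=np.eye(4); W[:3,:3]=cv2.Rodrigues(np.array(p['rvec'],float))[0]; W[:3,3]=np.ravel(p['tvec']); C=np.linalg.inv(W)
    return p,C
def world(C,pt): return (C@np.r_[pt,1])[:3]
def K(p):
    f=200/np.tan(np.radians(p['vfov'])/2); return f,p['cx'],p['cy']
def proj(p,C,X):
    c=np.linalg.inv(C)@np.r_[X,1]; f,cx,cy=K(p); return np.array([cx+f*c[0]/c[2],cy+f*c[1]/c[2]])
def ray(p,C,uv):
    f,cx,cy=K(p); d=C[:3,:3]@np.array([(uv[0]-cx)/f,(uv[1]-cy)/f,1]); return C[:3,3],d/np.linalg.norm(d)
def onz(p,C,uv,z):
    o,d=ray(p,C,uv); return o+d*(z-o[2])/d[2]
def save(p,n): cv2.imwrite('pics/'+n+'.png',cv2.cvtColor(p['img'],cv2.COLOR_RGB2BGR))
E
python3 - <<'E'
from h import *
s=readout.state(); print({k:np.round(v,3) for k,v in s.items()}, env.grip_point_offset)
ims=[]
for n in ['scene','side','wrist']:
    p,C=shot(n); ims.append(p['img']); print(n,p['vfov'],np.round(C[:3,3]))
    for t in ['gauge','wheel_top','wheel','jaw','mark','mark_line','spacer','bush','parts_bin','oil_can','tape_roll']:
        r=nets.mark_of(p,t)
        if r: print(t,round(r[0]['confidence'],2),np.round(world(C,r[0]['point']),1))
    save(p,n)
im=np.vstack([np.hstack(ims[:2])]); cv2.imwrite('pics/a.png',cv2.cvtColor(cv2.resize(np.vstack(ims[:2]),(800,1000))[:, :],cv2.COLOR_RGB2BGR))
E
```

```text
pics
{'t': np.float64(0.0), 'joints': array([-1.426,  0.492,  1.559, -0.   ,  1.092, -0.106]), 'qvel': array([ 0.002,  0.   ,  0.001,  0.001, -0.001, -0.001]), 'tau': array([ 1.0000e-03, -6.1265e+01, -2.5818e+01,  6.9000e-02,  4.8000e-02,
       -0.0000e+00]), 'eef_pos': array([ 155.085, -605.192,  214.048]), 'tcp_rot': array([-1.572,  0.   , -2.891]), 'ft_force': array([ 0.258, -0.347, -0.001]), 'moment': array([-0.008,  0.02 , -0.027]), 'opening': np.float64(0.996)} 18.8
scene 43.79150766668053 [1175.  520. 1394.]
gauge 0.63 [ 483.4 -121.1    1.6]
wheel_top 0.59 [ 483.8 -118.4   80.9]
wheel 0.67 [ 483.9 -116.8   47.6]
jaw 0.65 [ 439.1 -406.1   -1.2]
mark 0.59 [564.9 -14.8  13.5]
mark_line 0.63 [ 481.6 -116.4   81.5]
spacer 0.67 [389.  -96.9  -2.8]
bush 0.61 [442.8  64.9   0. ]
parts_bin 0.83 [ 6.779e+02 -6.940e+01  2.000e-01]
oil_can 0.7 [619.3 382.7   1.1]
tape_roll 0.86 [470.  375.4   5.8]
side 44.18576166065939 [ 492. 1017.  834.]
gauge 0.72 [ 483.5 -121.9   -1.1]
wheel_top 0.83 [ 481.3 -118.2   76.9]
wheel 0.47 [ 484.  -119.5   54.4]
jaw 0.95 [515.5 -40.3  21. ]
mark 0.61 [565.7 -13.   15.3]
mark_line 0.38 [561.8 -10.5  54.1]
spacer 0.68 [397.2 -98.7   1.4]
bush 0.53 [447.5  61.5   2. ]
parts_bin 0.96 [681.7 -73.9   3. ]
oil_can 0.69 [619.8 381.8   3. ]
tape_roll 0.65 [682.4 -73.4   1.5]
wrist 70.59449172658991 [ 225. -588.  383.]
```

View pics/scene.png

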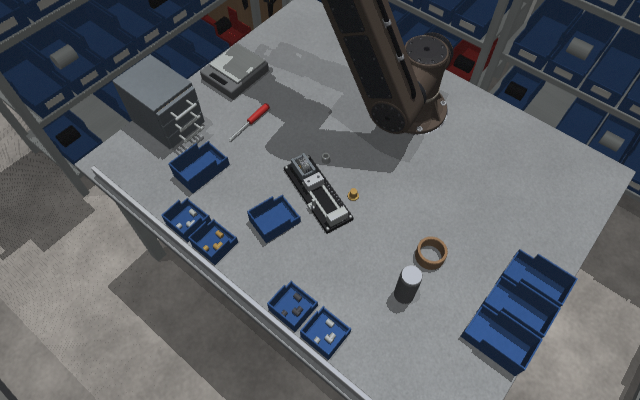

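View pics/side.png

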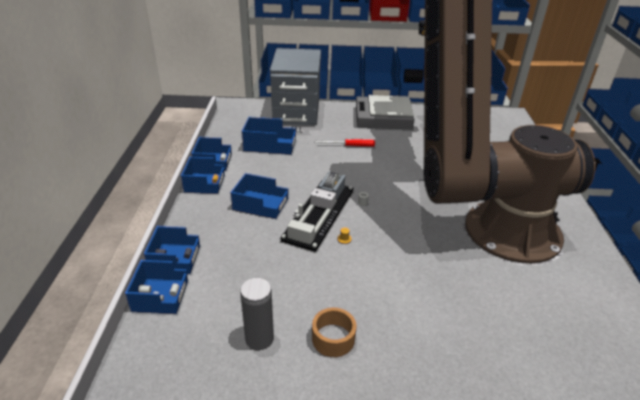

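The nets and pictures agree. The scene view has the gauge wheel at about (302,162) and the jaw at (315,180). The side view shows the blade on the +x edge. Wheel is at about (483,-120), gauge +y at about 68°, jaw y≈86 and mark y≈129. I'll swing over with the fingers closed.

Request:
{"method": "apply_moves", "body": {
  "increments": [
    [[-4.3,0,-3.8],[0,-5.4,0],0],
    [[-4.7,0,-3.4],[0,-5.4,0],0],
    [[-5.0,0,-3.0],[0,-5.4,0],0],
    [[-5.2,0,-2.5],[0,-5.4,0],0],
    [[-5.4,0,-2.0],[0,-5.4,0],0]
  ]
}}

```text
t: 2.42
eef_pos: [317.8, -361.2, 213.9]
tcp_rot: [-1.569, -0.0, -2.411]
ft_force: [0.9, -0.7, 0.5]
opening: 0.533
```

Request:
{"method": "apply_moves", "body": {
  "increments": [
    [[-5.6,0,-1.4],[0,-5.2,0],0],
    [[-5.7,0,-0.9],[0,-5.2,0],0],
    [[-5.8,0,-0.3],[0,-5.2,0],0],
    [[-5.8,0,0.2],[0,-5.2,0],0],
    [[-5.2,0,0.6],[0,-5.2,0],0]
  ]
}}

```text
t: 3.05
eef_pos: [480.9, -117.4, 215.1]
tcp_rot: [-1.566, -0.002, -1.942]
ft_force: [0.3, -1.6, 0.3]
opening: 0.024
```

Run:
```python
from h import *
s=readout.state(); print(s['t'],s['eef_pos'],s['tcp_rot'],s['opening'],s['ft_force'])
p,C=shot('wrist'); print(np.round(C[:3,3]))
for t in ['gauge','wheel_top','wheel','jaw','mark','mark_line']:
    r=nets.mark_of(p,t)
    if r: w=world(C,r[0]['point']);print(t,round(r[0]['confidence'],2),np.round(w,1),np.round(proj(p,C,w)))
save(p,'w1')
```

```text
3.05 [ 480.87576293 -117.40050836  215.05122227] [-1.56578494 -0.00194268 -1.94241342] 0.024441984218934034 [ 0.2865667  -1.64070438  0.30048128]
[506. -51. 384.]
gauge 0.68 [ 477.8 -124.    -3. ] [316. 184.]
wheel_top 0.65 [ 482.9 -121.4   73.8] [320. 194.]
wheel 0.6 [ 484.2 -120.9   49.9] [320. 188.]
jaw 0.51 [563.6  -7.7  52.2] [351.  67.]
mark 0.77 [563.5 -11.6  15.7] [348.  77.]
mark_line 0.86 [563.8  -7.8  47.6] [351.  68.]
```

View pics/w1.png

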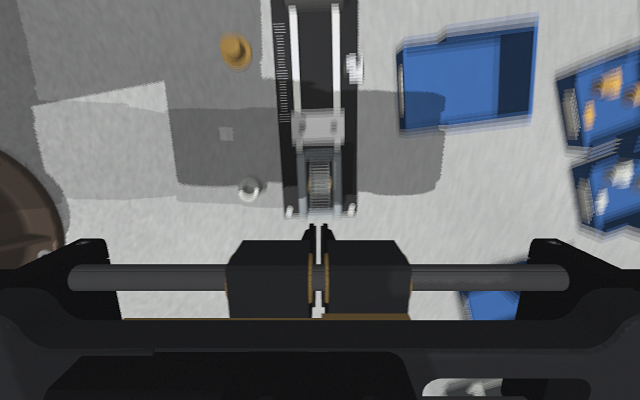

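The wrist view has the wheel at (319,187), the jaw front edge near row 112, the blade at (354,67) and the fingertips at (318,228). The gauge is nearly aligned with the image columns. Descending to just above the wheel.

Request:
{"method": "apply_moves", "body": {
  "increments": [
    [[0.2,4.5,0.3],[0,0,0],0],
    [[0,4.5,0],[0,0,0],0],
    [[0,2.3,0],[0,0,0],0],
    [[0,0,0],[0,0,0],0],
    [[0,0,0],[0,0,0],0]
  ]
}}

```text
t: 4.03
eef_pos: [480.9, -129.9, 101.0]
tcp_rot: [-1.562, -0.002, -1.959]
ft_force: [0.4, 0.5, 0.3]
opening: 0.007
```

Run:
```python
from h import *
s=readout.state(); print(s['t'],s['eef_pos'],s['tcp_rot'],s['opening'],s['ft_force'])
p,C=shot('wrist'); print(np.round(C[:3,3]))
for t in ['wheel_top','wheel','jaw','mark','mark_line']:
    r=nets.mark_of(p,t)
    if r: w=world(C,r[0]['point']);print(t,round(r[0]['confidence'],2),np.round(w,1),np.round(proj(p,C,w)))
save(p,'w2')
```

```text
4.025 [ 480.889942   -129.86720145  100.99296538] [-1.56241191 -0.00229215 -1.95937108] 0.0070989845112625904 [0.36268955 0.47620484 0.29249006]
[507. -63. 270.]
wheel_top 0.86 [ 483.1 -120.8   71.9] [315. 213.]
wheel 0.89 [ 479.1 -120.1   48.7] [310. 206.]
jaw 0.94 [511.9 -47.2  19.3] [313. 105.]
mark 0.87 [565.1  -8.5  14.7] [356.  32.]
mark_line 0.84 [562.5  -5.4  50.5] [358.  12.]
```

View pics/w2.png

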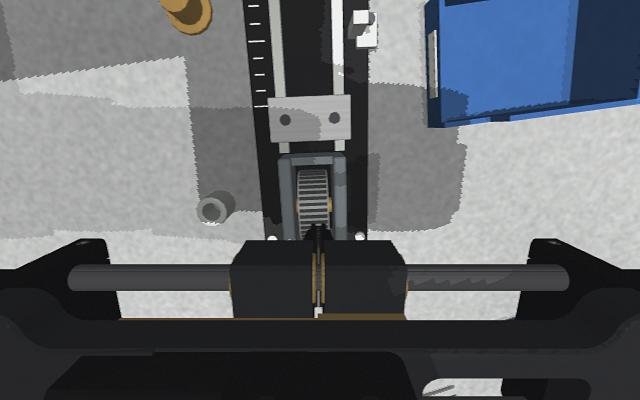

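The jaw's front top edge runs (269,97) to (350,95). The blade top is around (357–376, 10–18), its foot lower, and the wheel centre is at about column 314. I'll compute the gauge axes and zoom in on the blade.

```bash
cat > m.py <<'E'
from h import *
im=cv2.imread('pics/w2.png')
cv2.imwrite('pics/z.png',cv2.resize(im[0:160,230:390],(600,600),interpolation=cv2.INTER_CUBIC))
p,C=shot('wrist')
a,b=onz(p,C,(269,97),56),onz(p,C,(350,95),56); c,d=onz(p,C,(244.5,0),16),onz(p,C,(264,238),16)
print('jaw edge',a,b,np.linalg.norm(b-a),np.degrees(np.arctan2(*(b-a)[1::-1])))
print('plate edge dir',np.degrees(np.arctan2(*(c-d)[1::-1])))
for uv in[(299,170),(328,170),(314,205)]: print('wheel',onz(p,C,uv,74))
for z in (66,72,78): print(proj(p,C,[482.5,-120.5,78]))
E
python3 m.py
```

```text
jaw edge [484.10630226 -31.98801546  56.        ] [537.98515295 -52.4835765   56.        ] 57.64545579211444 -20.82685779193703
plate edge dir 69.34920307893564
wheel [485.25688035 -85.91944534  74.        ]
wheel [503.91773309 -93.57421925  74.        ]
wheel [ 485.25489254 -113.25974992   74.        ]
[314.2819974  216.99688072]
[314.2819974  216.99688072]
[314.2819974  216.99688072]
```

View pics/z.png

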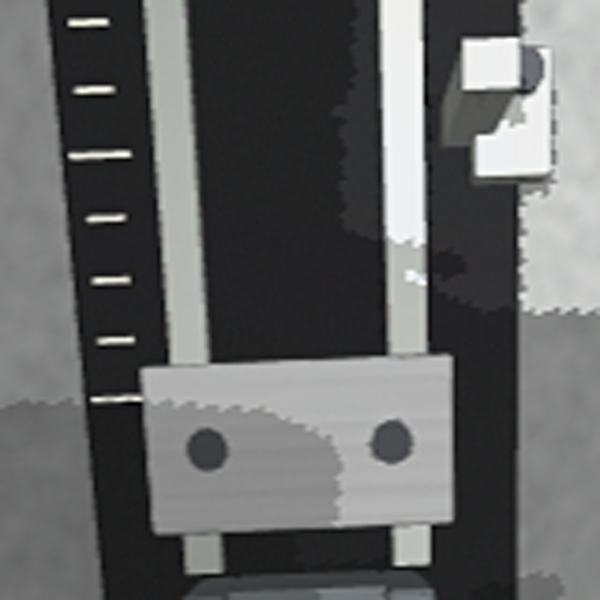

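```bash
cat > m2.py <<'E'
from h import *
p,C=shot('wrist')
a,b=onz(p,C,(268.1,98.1),56),onz(p,C,(350.8,94.7),56); m=onz(p,C,(360.8,17),52)
print(np.linalg.norm(b-a),np.degrees(np.arctan2(*(b-a)[1::-1])))
yd=np.array([np.cos(np.radians(69.2)),np.sin(np.radians(69.2)),0]); xd=np.array([yd[1],-yd[0],0])
q=(a+b)/2; print('jaw',q,'mark',m,'gap',(m-q)@yd,'xoff',(m-q)@xd)
w=np.array([482.5,-120.3,78]);print('wheel->jaw',(q-w)@yd,(q-w)@xd)
E
python3 m2.py
```

```text
58.87065892745286 -19.938652866579872
jaw [510.80346504 -42.41665876  56.        ] mark [562.78043593  -8.26763899  52.        ] gap 50.3807647531704 xoff 36.46285228636726
wheel->jaw 82.85810465165969 -1.1981108820814483
```

The gap is about 50 mm, so the rim has to travel about 78 mm. The tip is at gauge y≈-9.5. Next I touch down carefully and read the stiffness.

Request:
{"method": "apply_moves", "body": {
  "increments": [
    [[0,1.0,-0.2],[0.5,-1.7,0],0],
    [[0,0.7,0],[0,0,0],0],
    [[0,0.2,0],[0,0,0],0],
    [[0,0.1,0],[0,0,0],0],
    [[0,0.1,0],[0,0,0],0]
  ]
}}

```text
t: 5.05
eef_pos: [480.0, -128.4, 79.6]
tcp_rot: [-1.553, -0.003, -1.928]
ft_force: [-0.1, 0.5, -0.3]
opening: 0.003
```

Request:
{"method": "apply_moves", "body": {
  "increments": [
    [[0,0.1,0],[-1,0,0],0],
    [[0,0.1,0],[0,0,0],0],
    [[0,0.1,0],[0,0,0],0],
    [[0,0.1,0],[0,0,0],0],
    [[0,0.1,0],[0,0,0],0]
  ]
}}

```text
t: 5.68
eef_pos: [480.4, -128.6, 78.0]
tcp_rot: [-1.569, -0.003, -1.928]
ft_force: [-4.2, 1.7, 16.6]
opening: 0.003
```

Contact is at z=78.0, and a 1 mm press gives about 16 N. First stroke uses about half that press.

Request:
{"method": "apply_moves", "body": {
  "increments": [
    [[-0.4,0.04,0],[0,0,0],0],
    [[-0.4,0.05,0],[0,0,0],0],
    [[-0.4,0.05,0],[0,0,0],0],
    [[-0.4,0.05,0],[0,0,0],0],
    [[0,0.05,0],[0,0,0],0]
  ]
}}

```text
t: 6.3
eef_pos: [486.0, -113.2, 78.1]
tcp_rot: [-1.568, -0.003, -1.928]
ft_force: [-2.7, 0.9, 7.9]
opening: 0.003
```

Run:
```python
from h import *
s=readout.state(); print(s['eef_pos'],s['ft_force'])
p,C=shot('wrist'); cv2.imwrite('pics/w3.png',cv2.cvtColor(cv2.resize(p['img'][0:240,200:440],(600,600)),cv2.COLOR_RGB2BGR))
```

```text
[ 485.99632008 -113.16660662   78.08859959] [-2.67847559  0.9424262   7.91860085]
```

View pics/w3.png

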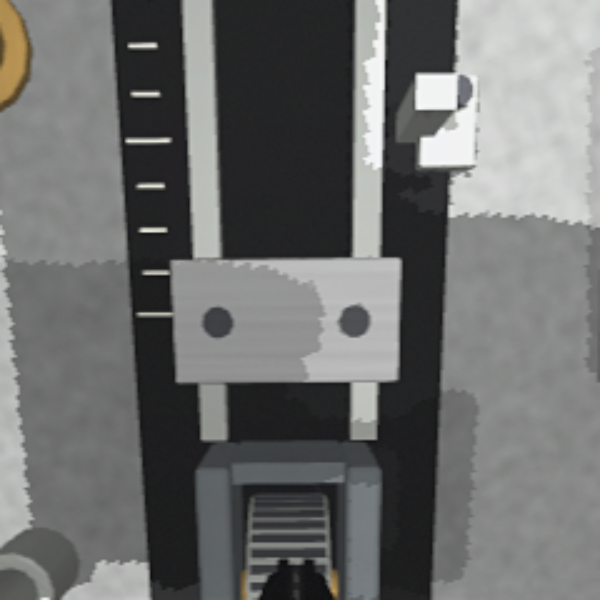

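The stroke drove the jaw about 10 mm. In the crop its front edge is at row 259 and the blade top spans rows 74–108. Lifting and going back for another.

Request:
{"method": "apply_moves", "body": {
  "increments": [
    [[0,-0.6,0],[0,0,0],0],
    [[1.1,-0.2,0],[0,0,0],0],
    [[1.1,0,0],[0,0,0],0],
    [[0,0.3,0],[0,0,0],0],
    [[0,0.2,0],[0,0,0],0]
  ]
}}

```text
t: 6.98
eef_pos: [477.7, -135.9, 81.5]
tcp_rot: [-1.568, -0.003, -1.929]
ft_force: [0.7, -0.2, 0.3]
opening: 0.0
```

```bash
cat > gap.py <<'E'
from h import *
import sys
def gap(p,C,a,b,m):
    a,b,m=onz(p,C,a,56),onz(p,C,b,56),onz(p,C,m,52)
    t=np.radians(69.4); yd=np.array([np.cos(t),np.sin(t),0]); q=(a+b)/2
    print('len',np.linalg.norm(b-a),'ang',np.degrees(np.arctan2(*(b-a)[1::-1])),'jaw',q,'mark',m,'gap',(m-q)@yd)
E
python3 - <<'E'
from gap import *
p,C=shot('wrist')
# pose of w3 picture
T=np.eye(4);T[:3,:3]=R.from_euler('xyz',[-1.568,-.003,-1.928]).as_matrix();T[:3,3]=[486,-113.17,78.09]
f=lambda u,v:(200+u*.4,v*.4)
gap(p,T@np.array(p['mount']),f(170,260),f(401,258),f(436,91))
print(readout.state()['eef_pos'],readout.state()['ft_force'])
E
```

```text
len 59.11628060263277 ang -20.012562750982376 jaw [514.0808164  -32.94181892  56.        ] mark [562.89901859  -8.84638158  52.        ] gap 39.73104062697434
[ 477.66174477 -135.79872854   81.25550841] [0.25191554 0.70560091 0.28459535]
```

Measured gap is 39.7 mm: the jaw moved 10.6 against 10.5 predicted. About 62 mm of rim travel left.

Request:
{"method": "apply_moves", "body": {
  "increments": [
    [[-0.3,0.25,0],[0,0,0],0],
    [[0,0.12,0],[0,0,0],0],
    [[-0.6,0.05,0],[0,0,0],0],
    [[-0.6,0.05,0],[0,0,0],0],
    [[-0.6,0.05,0],[0,0,0],0]
  ]
}}

```text
t: 7.65
eef_pos: [485.4, -114.9, 78.1]
tcp_rot: [-1.567, -0.004, -1.928]
ft_force: [-1.3, 0.3, 8.3]
opening: 0.003
```

Request:
{"method": "apply_moves", "body": {
  "increments": [
    [[-0.5,0.05,0],[0,0,0],0],
    [[0,0.03,0],[0,0,0],0],
    [[0,-0.7,0],[0,0,0],0],
    [[1.2,-0.1,0],[0,0,0],0],
    [[1.2,0.2,0],[0,0,0],0]
  ]
}}

```text
t: 8.28
eef_pos: [478.9, -131.9, 84.6]
tcp_rot: [-1.566, -0.004, -1.924]
ft_force: [0.1, -0.0, -0.7]
opening: 0.005
```

Request:
{"method": "apply_moves", "body": {
  "increments": [
    [[0,0.4,0],[0,0,0],0],
    [[0,0.1,0],[0,0,0],0],
    [[0,0.05,0],[0,0,0],0],
    [[-0.6,0.05,0],[0,0,0],0],
    [[-0.6,0.05,0],[0,0,0],0]
  ]
}}

```text
t: 8.9
eef_pos: [482.6, -121.6, 78.1]
tcp_rot: [-1.567, -0.004, -1.927]
ft_force: [-3.1, 0.9, 11.9]
opening: 0.005
```

Run:
```python
from h import *
s=readout.state(); print(s['t'],s['eef_pos'],s['ft_force'],s['tcp_rot'])
```

```text
8.9 [ 482.6079838  -121.55985588   78.05061793] [-3.12517663  0.86633451 11.8848929 ] [-1.56684542 -0.00373084 -1.92696679]
```

Now at gauge y≈-1. I'll finish this stroke, hold, then look.

Request:
{"method": "apply_moves", "body": {
  "increments": [
    [[-0.5,0.04,0],[0,0,0],0],
    [[-0.5,0.05,0],[0,0,0],0],
    [[0,0.04,0],[0,0,0],0],
    [[0,-0.2,0],[0,0,0],0],
    [[0,-0.3,0],[0,0,0],0]
  ]
}}

```text
t: 9.52
eef_pos: [486.7, -109.8, 83.2]
tcp_rot: [-1.566, -0.004, -1.925]
ft_force: [-0.0, -0.1, 0.5]
opening: 0.004
```

```bash
cat > v.py <<'E'
from h import *
import sys,pickle
p,C=shot('wrist'); n=sys.argv[1]; print(readout.state()['eef_pos'],readout.state()['ft_force'])
pickle.dump((p,C),open(n+'.pkl','wb'))
cv2.imwrite(f'pics/{n}.png',cv2.cvtColor(cv2.resize(p['img'][0:150,230:410],(720,600),interpolation=cv2.INTER_CUBIC),cv2.COLOR_RGB2BGR))
E
python3 v.py w4
```

```text
[ 486.85626513 -109.82031155   83.55587367] [-0.01848528 -0.2663106   0.29843625]
```

View pics/w4.png

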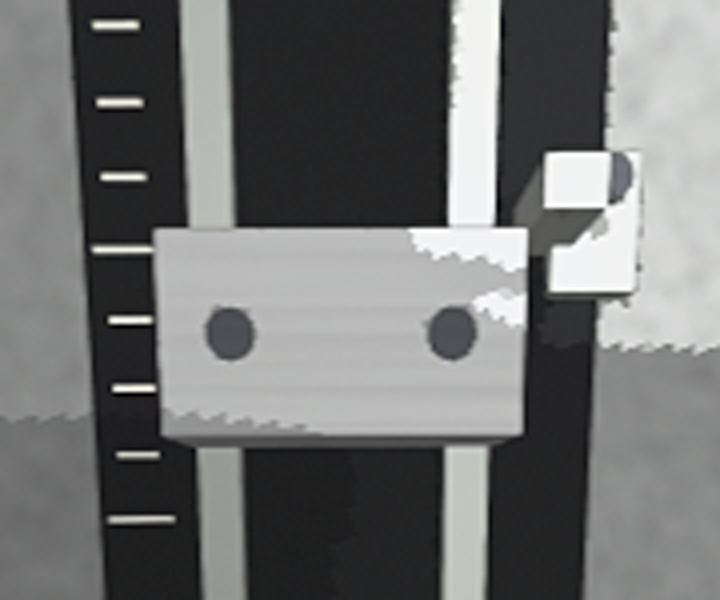

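The jaw front edge runs (154,229) to (528,227) in the crop. The blade top spans (545–608, 152–209), middle (577,180).

Run:
```python
from gap import *
import pickle
p,C=pickle.load(open('w4.pkl','rb')); f=lambda u,v:(230+u/4,v/4)
gap(p,C,f(154,229),f(528,227),f(577,180))
a,b=onz(p,C,f(577,152),52),onz(p,C,f(577,209),52);print('blade thickness',np.linalg.norm(a-b))
```

```text
len 59.031260027010994 ang -19.951169610426177 jaw [525.06611798  -3.22815388  56.        ] mark [563.12405621  -8.90527044  52.        ] gap 8.076248638716375
blade thickness 8.224731251890653
```

Gap is 7.7–8.1 mm, so 12 mm more rim travel. I'll return to y≈-7, press, and read.

Request:
{"method": "apply_moves", "body": {
  "increments": [
    [[0.9,0,0],[0,0,0],0],
    [[0.9,0,0],[0,0,0],0],
    [[0,0.3,0],[0,0,0],0],
    [[0,0.15,0],[0,0,0],0],
    [[0,0.1,0],[0,0,0],0]
  ]
}}

```text
t: 10.2
eef_pos: [480.2, -128.4, 78.0]
tcp_rot: [-1.565, -0.004, -1.926]
ft_force: [-3.4, 1.1, 16.7]
opening: 0.001
```

Request:
{"method": "apply_moves", "body": {
  "increments": [
    [[0,0.08,0],[0,0,0],0],
    [[0,0.06,0],[0,0,0],0],
    [[0,0.05,0],[0,0,0],0],
    [[0,0.05,0],[0,0,0],0],
    [[0,0.05,0],[0,0,0],0]
  ]
}}

```text
t: 10.82
eef_pos: [480.4, -127.8, 78.1]
tcp_rot: [-1.563, -0.004, -1.924]
ft_force: [-3.1, -0.0, 8.7]
opening: 0.007
```

Request:
{"method": "apply_moves", "body": {
  "increments": [
    [[-0.4,0.05,0],[0,0,0],0],
    [[-0.4,0.05,0],[0,0,0],0],
    [[-0.3,0.05,0],[0,0,0],0],
    [[0,0.05,0],[0,0,0],0],
    [[0,0.05,0],[0,0,0],0]
  ]
}}

```text
t: 11.45
eef_pos: [484.5, -116.3, 78.1]
tcp_rot: [-1.562, -0.004, -1.923]
ft_force: [-1.8, -0.0, 9.1]
opening: 0.009
```

```bash
python3 v.py w5
```

```text
[ 484.5061696  -116.32359668   78.057789  ] [-2.53786948  1.02384354  9.41935804]
```

View pics/w5.png

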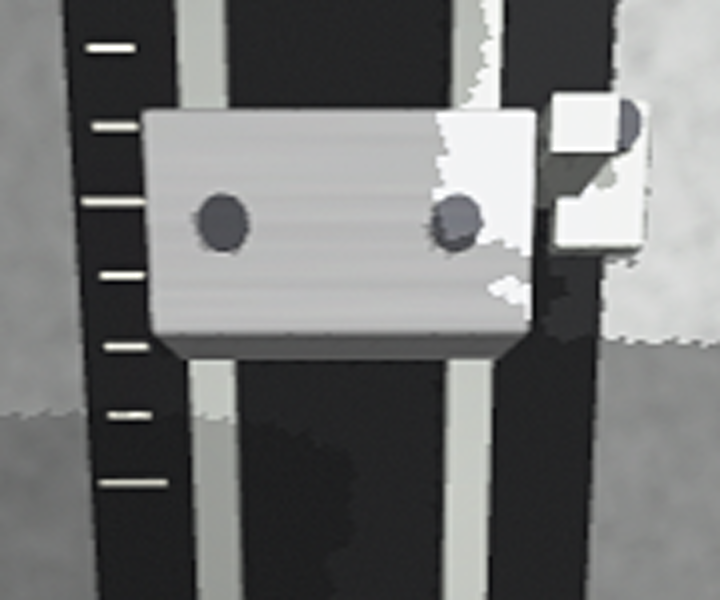

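The jaw front edge runs (142,111) to (536,109). The blade top spans rows 93–152, middle (585,122).

Run:
```python
from gap import *
import pickle
p,C=pickle.load(open('w5.pkl','rb')); f=lambda u,v:(230+u/4,v/4)
gap(p,C,f(142,111),f(536,109),f(585,122))
for u,j in((142,111),(536,109)): print(onz(p,C,f(u,j),56))
a,b=onz(p,C,f(585,93),52),onz(p,C,f(585,152),52);print('blade',np.linalg.norm(a-b))
print(np.round([onz(p,C,f(u,v),16) for u,v in((65,0),(98,600),(612,0),(587,600))],1))
```

```text
len 59.07183228037756 ang -19.757304914159857 jaw [527.6937113    4.38614984  56.        ] mark [563.0328641   -8.97294676  52.        ] gap -0.07112398211059784
[499.89648816  14.37037377  56.        ]
[555.49093445  -5.59807409  56.        ]
blade 8.10152313799343
[[492.2  48.4  16. ]
 [455.7 -50.   16. ]
 [583.4  15.2  16. ]
 [548.2 -84.1  16. ]]
```

The gap is 0 to -0.6 mm depending on the yaw used, inside the ±4 mm band. Lifting straight off.

Request:
{"method": "apply_moves", "body": {
  "increments": [
    [[0,-0.4,0],[0,0,0],0],
    [[0,-2,0],[0,0,0],0],
    [[0,-3,0],[0,0,0],0],
    [[0,-1,0],[0,0,0],0],
    [[0,0,0],[0,0,0],0]
  ]
}}

```text
t: 12.12
eef_pos: [483.9, -115.2, 143.2]
tcp_rot: [-1.563, -0.004, -1.922]
ft_force: [-0.7, -0.2, -1.1]
opening: 0.007
```

Request:
{"method": "apply_moves", "body": {
  "increments": [
    [[0,0,0],[0,0,0],0],
    [[0,0,0],[0,0,0],0],
    [[0,0,0],[0,0,0],0],
    [[0,0,0],[0,0,0],0],
    [[0,0,0],[0,0,0],0]
  ]
}}

```text
t: 12.75
eef_pos: [483.1, -114.9, 140.6]
tcp_rot: [-1.567, -0.004, -1.922]
ft_force: [0.1, 0.3, -0.1]
opening: 0.005
```

```bash
python3 v.py w6
```

```text
[ 483.03615928 -114.90108432  140.58475596] [ 0.56960328 -0.13432202 -0.55033634]
```

View pics/w6.png

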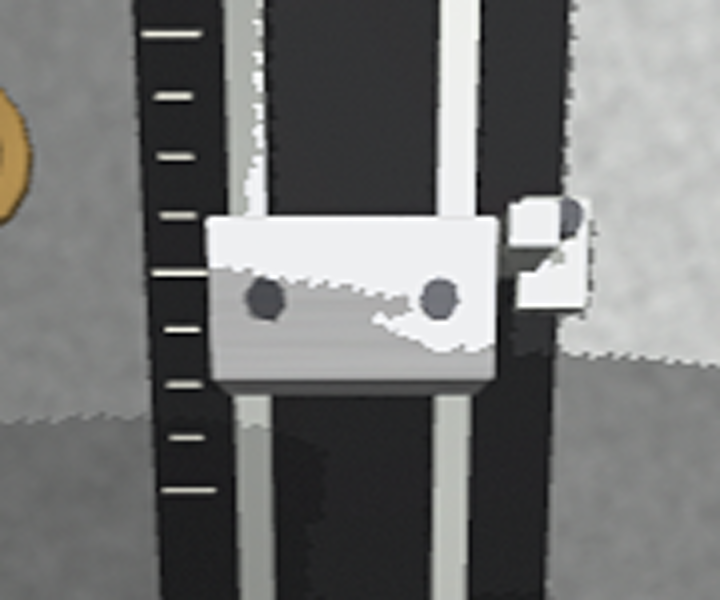

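The jaw front edge is at rows 216–217, within the blade's rows 198–246 (middle (534,222)). Final check, then hand in.

Run:
```python
from gap import *
import pickle
p,C=pickle.load(open('w6.pkl','rb')); f=lambda u,v:(230+u/4,v/4)
gap(p,C,f(206,217),f(498,216),f(534,222))
env.job_done()
```

```text
len 59.44461356807836 ang -19.906304922728104 jaw [527.88655297   4.43673173  56.        ] mark [563.25336029  -8.6601132   52.        ] gap 0.1840892078938087
the job is handed in; nothing more can be done
```

The length gauge is set: the front face of the sliding jaw stands level with the mark's blade, and I handed the job in at about 13 s of the 48 s allowed.

- **How it was done:** I rolled the wheel with the closed fingertips in four short rubs over the top and lifted clear between them. The jaw closed about 50 mm, moved only by the wheel. I did not need to roll back.
- **Pressing force:** It was about 8–17 N whenever I read it. Two touch-downs read 16.6 and 16.7 N, a little over the 15 N rolling range. During the rubs and holds it read 8–12 N.
- **Final check:** With the finger about 60 mm above the wheel and no force on it, the wrist camera put the jaw face 0.2 mm from the middle of the blade. The allowance is ±4 mm. The gauge's direction measured between 69.4° and 70.5°, which changes the result by less than 1 mm. A check before lifting gave the same position.
- **Earlier disagreements:** A few of the first network detections were wrong, such as the jaw at (439, -406). The camera pictures contradicted them and I did not use them.
- **Rest of the bench:** Force readings showed no contact away from the wheel. I did not re-measure the loose parts at the end.

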